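Close a snap-lid jar in the bench lid press

TASK

Close the specimen jar standing in the lid press: push its shuttle fully home under the ram, turn the clamp knob clockwise until it holds the shuttle tight, then press the plunger all the way down to its stop so that the lid snaps home, and let the plunger spring back up. Leave the shuttle clamped with the jar upright in it, and do not disturb the other jars and cups on the trolley.

Things in the scene. Friction and masses are not known exactly. Their poses are not given: they have to be found in the camera images.
- press: blue bench lid press, fixed. Origin on the trolley top under the plunger's axis; x along the shuttle's slide, from the open front (x = -205 mm) to the column (x = 59 to 97 mm, 186 mm high), y to the left, z up. Base 130 mm wide. Arm and 40 mm wide sleeve at z = 122 to 188 mm, from x = -20 mm back to the column, y within 21 mm; bar jar, plunger and column, all else is below 81 mm.
- shuttle: aluminium shuttle plate carrying the jar's nest and the handle, loose but guided by the press's two rails (1.5 mm play a side, 3 N friction). Origin on its underside at the centre of the nest; x points as the press's x. In the press's frame the origin slides from x = -70 to -45 mm (start) to x = 0, where the plate meets its end stop: the jar is then under the plunger. Its top is at z = 24 mm.
- shuttle_handle (a point): centre of the grip of the shuttle's black upright knob handle, 115 mm in front (-x) of the shuttle's origin: round, 22 mm across from z = 51 to 79 mm above the trolley, this point at z = 65 mm, on a 16 mm neck with a 28 mm foot. With the shuttle home it is at x = -115 mm, y = 0 of the press.
- clamp_knob (a joint): turn in rad of the black wing knob: 0 loose, grows clockwise as seen from above, end stop at 1.4. From about 1.0 its steel strap bears on the shuttle; from 1.15 on it is tight. It needs about 0.2 N m to turn and more when tight (grip it firmly), and stays where it is left.
- clamp_grip (a point): point on the clamp knob's vertical axis at grip height (z = 62 mm), at x = -125, y = -88 mm of the press. The knob is a bar 56 mm long, 15 mm thick, from z = 45 to 72 mm; at joint value 0 the bar lies along the press's x axis, and at value a it is turned by a clockwise from above.
- plunger (a joint): travel in m of the spring plunger downward: 0 up, 0.022 at its stop, where its black head meets the sleeve. The spring pushes back with 4 N at first and 9.5 N at the stop, and lifts the plunger again when released; the lid adds about 5 N over the last 6 mm.
- plunger_top (a point): centre of the top of the plunger's round black head, 46 mm across and nearly flat for 26 mm, at z = 232 mm when up and 210 mm when at the stop.
- jar: white snap-lid specimen jar, 60 mm across, loose, standing in the round nest of the shuttle (12 mm deep, 1.5 mm play), 115 mm behind the handle. Origin at the centre of its underside (24 mm above the trolley), z up. With its green lid it is 76 mm high when the lid only rests on it and 70 mm when the lid is home.
- jar_lid (a joint): travel in m of the jar's green lid (64 mm across, 67 mm at its lower bead) downward onto the jar: 0 only resting on it, 0.006 snapped fully home. Pressing it on takes about 5 N.
- closed_jar: another such jar, already closed, 67 mm across the lid and 70 mm high, loose bystander standing to the left of the press; origin at the centre of its underside.
- cup_blue: specimen cup with a blue lid, 49 mm across, 58 mm high, loose bystander near the trolley's edge, nearer the robot than the press; origin at the centre of its underside.
- cup_yellow: specimen cup with a yellow lid, 49 mm across, 58 mm high, loose bystander near the trolley's edge, nearer the robot than the press; origin at the centre of its underside.
Things that resemble listed ones, but are neither listed nor needed, are in the scene too. Leave any purple or red look-alike of the jar alone.

How it is judged:
On the way, in this order (a step that is already met when the one before it is completed fails the run):
1. the shuttle is pushed fully home under the ram (x of shuttle in the frame of press above -0.004 m), for 0.2 s.
2. the clamp knob is turned tight with the shuttle home (x of shuttle in the frame of press above -0.004 m and value of joint clamp_knob above 1.15 rad), for 0.2 s.
3. with the shuttle home and clamped, the plunger is pressed down to its stop and the lid is home (all of step 2 and value of joint plunger above 0.02 m and value of joint jar_lid above 0.0045 m), for 0.2 s.
At the end, for the whole second after the job is handed in: The shuttle is home (within 4 mm of its end stop), the clamp knob is tight (over 1.15 rad), the lid is home (over 4.5 of 6 mm), the plunger is back up (within 3 mm), and the jar stands still and upright in the nest under the plunger (within 7 mm of its axis, tilted less than 0.06 rad) (all of step 2 and value of joint jar_lid above 0.0045 m and value of joint plunger below 0.003 m and angle between jar's own z axis and vertical below 0.06 rad and horizontal distance between jar and press below 0.007 m and linear speed of jar below 0.02 m/s); the robot touches nothing.
It fails at once if another jar or cup is moved by more than 15 mm (distance of any of closed_jar, cup_blue, cup_yellow from where it was at the start of the episode above 0.015 m).
It fails at once if the jar is tipped by more than 0.3 rad (angle between jar's own z axis and vertical above 0.3 rad).
It also fails if it takes over 61 s, if anything falls off the work surface, if the arm or the gripper's body presses on something with over 40 N, if the wrist force passes 120 N, or if a joint passes its speed limit or range.

ROBOT

A 6-joint arm with a two-finger parallel gripper is mounted at the origin on a cart in front of the work surface, level with it; the furniture and walls round the work are solid. World frame = base frame: x ahead of the robot, y to its left, z up, the work surface at z = 0. Lengths are in m, angles in rad, forces in N, time in s.
With the tool pointing down it reaches from about 0.3 to 0.775 m from the base axis. Payload 14.6 kg.
Tool frame: the origin (TCP) lies at the very end of the fingers, on their centre line; the grasp point (between the pads) lies 19 mm behind it; z points along the fingers, y is the line along which they close (so a half turn about z gives the same grasp; the last joint's range is limited). The gripper opens to 94 mm and grips with 3 to 60 N. Pads are 16 mm wide; open, the fingers measure 119 mm over their backs; the gripper's body (75 mm by 177 mm) begins 78 mm behind the grasp point.
Start: joints at [1.081, 0.3, 1.521, -0, 1.321, -0.067], TCP at [0.226, 0.502, 0.205] pointing down, gripper open.
Joint ranges: [-3.03, 3.03], [-0.79, 2.21], [0.23, 2.52], [-1.04, 4.18], [0, 3.07], [-2.55, 2.55]. Speed limits (rad/s): [2.22, 2.22, 2.57, 3.14, 3.14, 3.14].

INTERFACE

Orientations are given as [roll, pitch, yaw] about the fixed x, y, z axes, in that order (R = Rz(yaw) Ry(pitch) Rx(roll)).
In Python, from station import ctrl, camera, camera_info, finder gives the robot as it stands.
- The arm moves only by the tool carry_out, never from a script. Its argument "motion" is a list of rows, each a list of 2 entries, a list of its own where there are three numbers: the shift along the tool's x, y, z as a fraction of full scale, then the turn about the tool's z as a fraction of full scale. A call has 1 to 12 rows; each row is the pose to reach, as a shift and turn from the pose commanded when the call began, along the tool's axes at that moment, turning the shorter way round; what a row does not reach only later rows make up. Full scale, the value 1, is 200 mm for a shift and 360 degrees for a turn. A row lasts 1/10 s, in which the tool goes at most 50 mm and 8.59 degrees, less where a joint would pass 70% of its speed; a pose out of reach is approached as far as the arm can. A call with a number of a shift or a turn outside -1 to 1 is refused whole. A call with a gripper value outside its range is refused whole. "hand" is the closure, from -1 (fully open) to 1 (shut), set as the call begins (left out, the last holds). The fingers move at their own pace and stop on an object; "force" is the grip in N (left out, the last holds). Time passes only in rows, so rows that repeat a pose let the fingers close. It gives the time, the measured TCP pose, the force, the opening and the grip force at its end, in the units of the state.
- ctrl.get_obs(): the state, without advancing time (a new reading comes with each control period).
- camera(name): name is "scene" or "top"; returns (picture, depth): 384x512x3 uint8, blue, green, red; 384x512 float32, m along the optical axis (not along the pixel's ray), 0 where there is no reading.
- camera_info(name): a dict with "camera_matrix" (3x3 intrinsics, pixels), "origin" and "attitude" of the camera in the world. Camera axes: x right, y down, z forward; pixel columns grow to the right and rows downward; lengths in m; the calibration is good to about 2 mm. A picture is of the moment at which its call begins. camera_info takes no time and is no camera call.
- ctrl.hand_in(): hands the job in; it is judged then, once.
Trained networks look in the newest picture that a camera, given by its name, has taken for a name from the list of things; names that differ only in an ending like _2 or _b are one class to them, and where a whole thing is asked for, a point or a joint stands for the part that bears it (a point fixed in the world has none). Each returns a list of dicts, best first, with "conf" (0 to 1); they miss things now and then, are a little off and sometimes report something else, mostly with a low value. They report only what shows in the picture. A call takes as long as a camera call. They do not tell look-alikes from the thing itself.
- finder.boxes_of(camera, query): "location" ([column, row] in pixels, amid what is visible of it).
- finder.cut_out(camera, query): "mask" (384x512 bool, what is visible of it) and "location" ([column, row] in pixels, amid what is visible of it).
- finder.pinpoint(camera, query): "location" ([column, row] in pixels: a listed point, or the origin of a listed thing).
The state is a dict: "time_s": time; "qpos": joint angles; "joint_vel": joint speeds; "tau": joint torques, N m; "ee_pos": TCP position; "eef_rot": TCP orientation; "force": force on the tool from outside, world axes, zero at the start; "moment": the same for the moment, N m; "grip_width": finger opening in m; "grip_force": force on a finger pad.
Only numpy, scipy, OpenCV 4.12 (cv2) and the standard library are available. Lean on these libraries where they do the work, as an engineer would, in place of code of your own. Each camera call takes 0.05 s, during which the arm holds its last target. There are 200 camera calls.

## Working session

There is one attempt and no reset: what is moved stays moved. The work goes in short steps, Python scripts to look and compute and a tool call to move; the robot and the scene stay as the last step left them, time stands still between calls to the robot, and variables do not carry over. Pictures are saved under pics/ and viewed, at most 10 in all, crops included, and the job is handed in when it is done.

Besides the shell and the picture viewer there is one more tool, called after "Emit:" as name([rows], argument=value, ...), one row to a line, values as JSON. carry_out: Moves the arm, as the interface text tells. Its arguments: {"type":"object","properties":{"motion":{"type":"array","items":{"type":"array"}},"hand":{"type":"number"},"force":{"type":"number"}},"required":["motion"]}

```bash
mkdir -p pics; cat > h.py <<'E'
import numpy as np, cv2
from station import ctrl, camera, camera_info, finder
def cam(n):
    i=camera_info(n); K=np.array(i["camera_matrix"]); o=np.array(i["origin"]); a=np.array(i["attitude"]); 
    if a.shape!=(3,3):
        from scipy.spatial.transform import Rotation as R
        a=R.from_euler('xyz',a).as_matrix() if a.size==3 else R.from_quat(a).as_matrix()
    return K,o,a
def ray(n,p):
    K,o,a=cam(n); return o,a@np.linalg.solve(K,[p[0],p[1],1.])
def atz(n,p,z):
    o,d=ray(n,p); return o+d*(z-o[2])/d[2]
def two(p,q):  # scene px, top px -> midpoint, gap
    o1,d1=ray("scene",p);o2,d2=ray("top",q)
    t=np.linalg.lstsq(np.c_[d1,-d2],o2-o1,rcond=None)[0]
    a,b=o1+t[0]*d1,o2+t[1]*d2
    return (a+b)/2,np.linalg.norm(a-b)
def proj(n,X):
    K,o,a=cam(n); c=a.T@(np.asarray(X)-o); u=K@c; return u[:2]/u[2]
E
python3 - <<'E'
from h import *
np.set_printoptions(precision=4,suppress=True)
for n in("scene","top"):
    print(n,camera_info(n)); im,d=camera(n); cv2.imwrite(f"pics/{n}0.png",im); np.save(f"d_{n}.npy",d)
    for q in("shuttle_handle","clamp_grip","plunger_top","press","shuttle","jar","closed_jar","cup_blue","cup_yellow"):
        print(q,[(np.round(r["location"],1).tolist(),round(r["conf"],2)) for r in finder.pinpoint(n,q)][:4])
print(ctrl.get_obs())
E
```

```text
scene {'camera_matrix': array([[443.0156,   0.    , 257.4013],
       [  0.    , 443.0156, 192.4336],
       [  0.    ,   0.    ,   1.    ]]), 'origin': array([ 0.1096, -0.485 ,  0.8201]), 'attitude': array([-2.2626,  0.0134, -0.502 ])}
shuttle_handle [([283.9, 234.8], 0.7)]
clamp_grip [([321.5, 228.3], 0.74), ([265.2, 320.2], 0.48)]
plunger_top [([294.2, 138.6], 0.56)]
press [([289.7, 210.1], 0.74), ([282.9, 235.7], 0.2)]
shuttle [([290.8, 219.6], 0.83)]
jar [([221.2, 268.1], 0.88), ([288.9, 219.2], 0.72), ([321.5, 291.4], 0.61)]
closed_jar []
cup_blue [([295.0, 324.7], 0.71)]
cup_yellow [([264.9, 321.5], 0.98)]
top {'camera_matrix': array([[357.4475,   0.    , 256.1557],
       [  0.    , 357.4475, 192.4768],
       [  0.    ,   0.    ,   1.    ]]), 'origin': array([0.4087, 0.2387, 0.9992]), 'attitude': array([-3.017 , -0.0193, -1.5842])}
shuttle_handle [([285.0, 191.8], 0.71)]
clamp_grip [([293.1, 158.4], 0.62)]
plunger_top [([230.4, 138.4], 0.85)]
press [([233.9, 163.7], 0.81)]
shuttle [([250.1, 173.1], 0.98)]
jar [([329.7, 191.9], 0.76), ([268.3, 255.0], 0.7), ([249.4, 171.3], 0.68)]
closed_jar [([170.6, 232.9], 0.9)]
cup_blue [([345.2, 228.4], 0.67)]
cup_yellow [([334.6, 246.8], 0.76)]
{'time_s': 1.0, 'qpos': array([ 1.0814,  0.2999,  1.521 , -0.    ,  1.3207, -0.0666]), 'joint_vel': array([ 0.0002,  0.0009, -0.0009,  0.0014, -0.0003, -0.0005]), 'tau': array([ -0.0024, -53.1648, -35.2922,   0.0708,   0.0213,  -0.    ]), 'ee_pos': array([0.2257, 0.5016, 0.2054]), 'eef_rot': array([-3.1416,  0.    ,  2.7188]), 'force': array([-0.0839, -0.8322,  0.505 ]), 'moment': array([0.0098, 0.0264, 0.0071]), 'grip_force': 0.0, 'grip_width': 0.09400247320107719}
```

```bash
python3 - <<'E'
from h import *
np.set_printoptions(precision=4,suppress=True)
for k,p,q in [("handle",(283.9,234.8),(285,191.8)),("clamp",(321.5,228.3),(293.1,158.4)),("plunger",(294.2,138.6),(230.4,138.4)),("press",(289.7,210.1),(233.9,163.7)),("shuttle",(290.8,219.6),(250.1,173.1)),("jar",(288.9,219.2),(249.4,171.3)),("cb",(295,324.7),(345.2,228.4)),("cy",(264.9,321.5),(334.6,246.8))]: print(k,*two(p,q))
a=cv2.imread("pics/scene0.png");b=cv2.imread("pics/top0.png")
cv2.imwrite("pics/v1.png",cv2.resize(a[80:360,130:430],(800,600)[:2] and (640,597),interpolation=3))
cv2.imwrite("pics/v2.png",cv2.resize(b[90:290,130:390],(780,600),interpolation=3))
E
```

```text
handle [0.5216 0.1452 0.0672] 0.009795906627582056
clamp [0.6124 0.121  0.0657] 0.007670287721425622
plunger [0.624  0.2785 0.2307] 0.003436906700641659
press [ 0.618   0.2797 -0.0027] 0.0015578806526563072
shuttle [0.5895 0.2331 0.012 ] 0.00546289128588149
jar [0.5909 0.2368 0.0108] 0.0031278058021614306
cb [ 0.433  -0.0334 -0.0073] 0.007008782371573286
cy [ 0.3805  0.001  -0.0014] 0.0029197162860754924
```

View pics/v1.png

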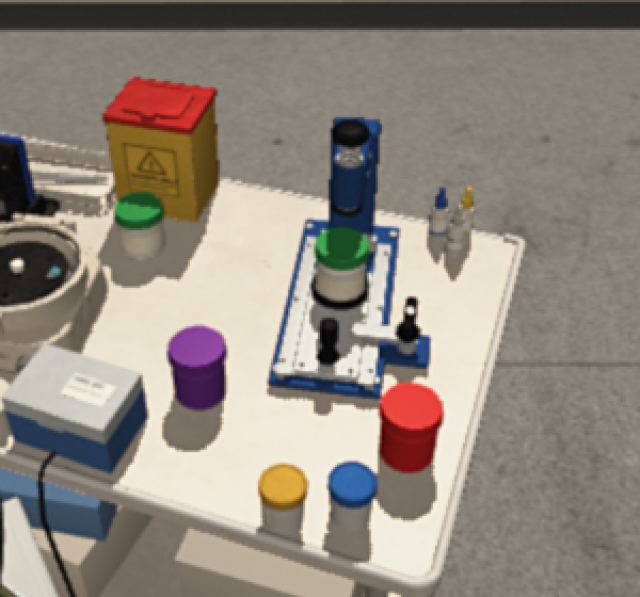

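View pics/v2.png

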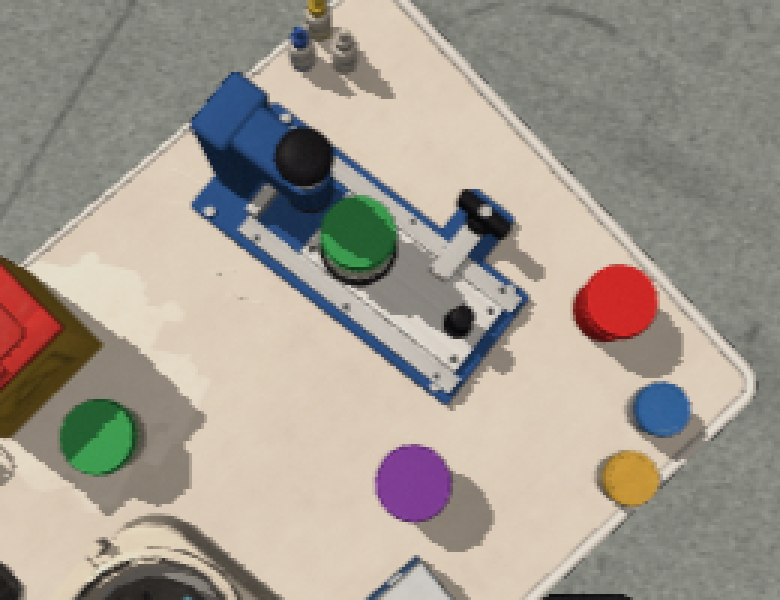

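The pictures show one press (column at v2 (230,110), open front at (490,350)), with the bar of the wing knob at v2 (485,213) along the slide. The open jar with the green lid is in the nest at v2 (358,232). The jar-like things are:
- **Jar to close:** green lid at v2 (358,232). This is the one, because it stands in the shuttle's nest.
- **Closed jar:** green lid at v2 (98,437), a bystander left of the press.
- **Look-alikes:** purple at v2 (414,483) and red at v2 (617,302). I'll leave both alone.

The two enlarged crops confirm this. Next I refine the positions using the depth images.

```bash
python3 - <<'E'
from h import *
np.set_printoptions(precision=4,suppress=True)
def cloud(n):
    K,o,a=cam(n); d=np.load(f"d_{n}.npy"); v,u=np.mgrid[:384,:512]
    c=np.stack([(u-K[0,2])/K[0,0]*d,(v-K[1,2])/K[1,1]*d,d],-1)
    return c@a.T+o, d>0
T={"plunger":((.624,.2785),.215,.25,.04),"handle":((.5216,.1452),.055,.095,.022),"knob":((.612,.123),.055,.09,.04),"lid":((.5909,.2368),.085,.115,.045)}
for n in("scene","top"):
    P,ok=cloud(n)
    for k,(c,z0,z1,r) in T.items():
        m=ok&(P[...,2]>z0)&(P[...,2]<z1)&(np.hypot(P[...,0]-c[0],P[...,1]-c[1])<r)
        X=P[m]; (cx,cy),rr=cv2.minEnclosingCircle(X[:,:2].astype(np.float32))
        e=np.linalg.eigh(np.cov(X[:,:2].T))
        print(n,k,m.sum(),"mean",X.mean(0),"zmed,max",np.median(X[:,2]),X[:,2].max(),"circ",cx,cy,rr,"axis deg",np.degrees(np.arctan2(e[1][1,1],e[1][0,1]))%180)
    im=cv2.imread(f"pics/{n}0.png")
    # blue base: yaw from low blue points
    hsv=cv2.cvtColor(im,cv2.COLOR_BGR2HSV)
    m=ok&(hsv[...,0]>100)&(hsv[...,0]<125)&(hsv[...,1]>130)&(P[...,2]>0)&(P[...,2]<.03)&(np.hypot(P[...,0]-.6,P[...,1]-.22)<.22)
    print("base",m.sum(),np.median(P[m][:,2]),cv2.minAreaRect(P[m][:,:2].astype(np.float32)))
    f=ok&(abs(P[...,2])<.02)&(P[...,0]>.3)&(P[...,0]<.5)&(P[...,1]>.05)&(P[...,1]<.15); print("floor z",np.median(P[f][:,2]))
E
```

```text
scene plunger 197 mean [0.6164 0.2704 0.2272] zmed,max 0.22858512008930565 0.23341561450320136 circ 0.6199658513069153 0.2753039598464966 0.022916803136467934 axis deg 148.66886210491344
scene handle 98 mean [0.5148 0.1432 0.0718] zmed,max 0.07477031547333984 0.08138242699716758 circ 0.5158839225769043 0.1450767070055008 0.011417670175433159 axis deg 171.57989354653333
scene knob 120 mean [0.6068 0.1191 0.0683] zmed,max 0.06938607141240638 0.07555046709306945 circ 0.6101515889167786 0.12392973154783249 0.02832973003387451 axis deg 49.517124778153175
scene lid 422 mean [0.5852 0.2315 0.0968] zmed,max 0.09816308276597141 0.11479496107054121 circ 0.593254566192627 0.23828113079071045 0.0386238694190979 axis deg 59.18266044608808
base 658 0.012631971621662685 ((0.6065144538879395, 0.21886774897575378), (0.303946852684021, 0.1751331388950348), 51.625640869140625)
floor z -0.001063424715775585
top plunger 309 mean [0.6176 0.2758 0.2305] zmed,max 0.23106703510420123 0.23553702310195557 circ 0.6190233826637268 0.2763395309448242 0.022304628044366837 axis deg 103.2896869509703
top handle 63 mean [0.5147 0.1473 0.0771] zmed,max 0.07878436203446293 0.08189721592950727 circ 0.5155318975448608 0.14669229090213776 0.010923107154667377 axis deg 97.55013435840348
top knob 134 mean [0.6082 0.1244 0.0699] zmed,max 0.07131990124379772 0.0778641072320374 circ 0.6076775789260864 0.12490756809711456 0.027397437021136284 axis deg 49.009017480900184
top lid 524 mean [0.5856 0.2365 0.0992] zmed,max 0.10002276343518512 0.10474962237330065 circ 0.587310791015625 0.23659805953502655 0.03353056311607361 axis deg 40.90963413806003
base 1008 0.014198446904812922 ((0.6059093475341797, 0.22029322385787964), (0.2999151349067688, 0.17715956270694733), 51.29537582397461)
floor z 0.0004005046013687008
```

```bash
cat >> h.py <<'E'
P=np.array([.619,.276]); PY=np.radians(51.5)
ex=np.array([np.cos(PY),np.sin(PY)]); ey=np.array([-ex[1],ex[0]])
def pw(x,y): return P+x*ex+y*ey
def go(xy,z,yawdeg):
    o=ctrl.get_obs(); from scipy.spatial.transform import Rotation as R
    r=R.from_euler('xyz',o["eef_rot"]).as_matrix()
    s=r.T@(np.r_[xy,z]-o["ee_pos"])/.2
    t=-((yawdeg-np.degrees(o["eef_rot"][2])+90)%180-90)/360
    t2=-((yawdeg-np.degrees(o["eef_rot"][2])+180)%360-180)/360
    print("shift",s.round(4),"turn",round(t,4),"or",round(t2,4),"t",o["time_s"])
E
python3 - <<'E'
from h import *
go((.5155,.146),.13,51.5)
K,o,a=cam("top"); d=np.load("d_top.npy"); v,u=np.mgrid[:384,:512]
X=np.stack([(u-K[0,2])/K[0,0]*d,(v-K[1,2])/K[1,1]*d,d],-1)@a.T+o
for x in np.arange(.2,.65,.05): print(round(x,2),[round(float(X[(abs(X[...,0]-x)<.025)&(abs(X[...,1]-y)<.025)&(d>0)][:,2].max(initial=-1)),2) for y in np.arange(-.05,.6,.05)])
E
```

```text
shift [-2.0511 -1.0267  0.3772] turn -0.2103 or 0.2897 t 1.0
0.2 [-1.0, -1.0, -1.0, -1.0, 0.08, 0.08, 0.08, 0.06, 0.51, 0.5, 0.5, 0.5, 0.5]
0.25 [-1.0, -1.0, 0.01, 0.01, 0.08, 0.08, 0.08, 0.07, 0.51, 0.54, 0.53, 0.52, 0.5]
0.3 [-1.0, 0.01, 0.01, 0.01, 0.08, 0.08, 0.06, 0.04, 0.09, 0.09, 0.51, 0.52, 0.35]
0.35 [0.01, 0.06, 0.01, 0.01, 0.08, 0.08, 0.01, 0.0, 0.01, 0.05, 0.09, 0.01, 0.01]
0.4 [0.06, 0.06, 0.01, 0.01, 0.08, 0.08, 0.01, 0.0, 0.01, 0.01, 0.07, 0.07, 0.16]
0.45 [0.06, 0.06, 0.01, 0.01, 0.03, 0.03, 0.01, 0.01, 0.01, 0.01, 0.08, 0.17, 0.17]
0.5 [0.01, 0.08, 0.08, 0.03, 0.08, 0.03, 0.03, 0.0, 0.0, 0.0, 0.16, 0.17, 0.17]
0.55 [0.01, 0.08, 0.08, 0.03, 0.04, 0.1, 0.1, 0.03, 0.01, 0.01, 0.0, 0.16, 0.17]
0.6 [0.01, 0.01, 0.01, 0.08, 0.07, 0.1, 0.24, 0.24, 0.04, 0.02, 0.01, 0.01, 0.01]
```

Emit:
carry_out([
  [[-0.1,-0.05,0],0.02],
  [[-0.3,-0.15,0],0.04],
  [[-0.5,-0.25,0],0.065],
  [[-0.7,-0.35,0],0.09],
  [[-0.85,-0.43,0],0.115],
  [[-1,-0.5,0],0.14],
  [[-1,-0.5,0],0.14],
], hand=0, force=15)

```text
time_s: 1.7
ee_pos: [0.3689, 0.3261, 0.2056]
eef_rot: [3.141, 0.0, 1.831]
force: [0.9, 0.0, -0.1]
grip_width: 0.0476
grip_force: 0.0
```

```bash
python3 -c "
from h import *
go((.5155,.146),.11,51.5)"
```

```text
shift [-1.0583  0.477   0.4784] turn 0.1483 or 0.1483 t 1.7
```

Emit:
carry_out([
  [[-0.15,0.07,0.05],0.02],
  [[-0.35,0.16,0.12],0.045],
  [[-0.55,0.25,0.2],0.07],
  [[-0.75,0.34,0.3],0.095],
  [[-0.9,0.42,0.4],0.12],
  [[-1,0.47,0.48],0.148],
  [[-1,0.47,0.48],0.148],
  [[-1,0.47,0.48],0.148],
])

```text
time_s: 2.5
ee_pos: [0.5106, 0.1605, 0.1089]
eef_rot: [-3.141, 0.001, 0.909]
force: [0.3, -0.2, 0.9]
grip_width: 0.0469
grip_force: 0.0
```

```bash
python3 -c "
from h import *
go((.5155,.146),.052,51.5)
for n in ('scene','top'):
    im,_=camera(n); c=proj(n,(.5155,.146,.08)); x,y=map(int,c); cv2.imwrite(f'pics/a_{n}.png',im); print(c)
a=cv2.imread('pics/a_scene.png')[130:290,200:380]; cv2.imwrite('pics/a.png',cv2.resize(a,(675,600),interpolation=3))
"
```

```text
shift [-0.0419  0.064   0.2846] turn 0.0016 or 0.0016 t 2.5
[283.67890235 231.30111902]
[284.49895689 195.26832421]
```

View pics/a.png

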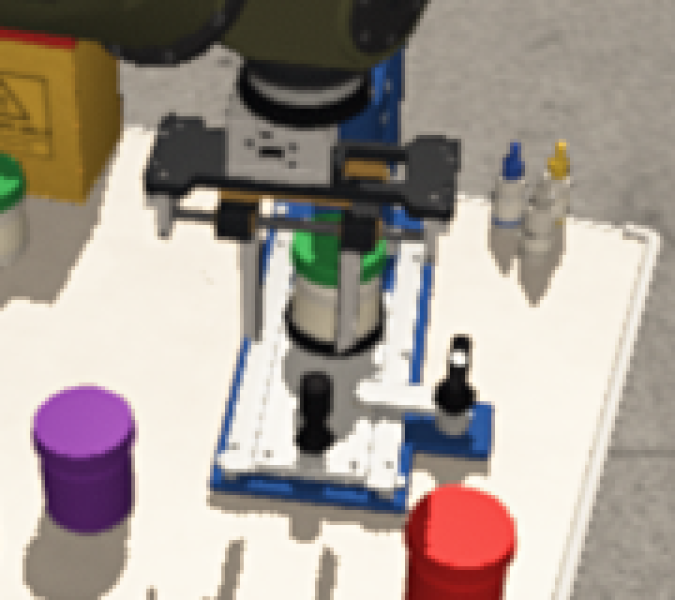

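The picture shows the open fingers (crop (250,335) and (348,345)) hovering level with the slide, straddling the line of the handle at (316,410). I centre them over the handle and go down.

Emit:
carry_out([
  [[-0.02,0.032,0],0.001],
  [[-0.042,0.064,0],0.002],
  [[-0.042,0.064,0.08],0.002],
  [[-0.042,0.064,0.16],0.002],
  [[-0.042,0.064,0.24],0.002],
  [[-0.042,0.064,0.28],0.002],
  [[-0.042,0.064,0.28],0.002],
  [[-0.042,0.064,0.28],0.002],
])

```text
time_s: 3.4
ee_pos: [0.516, 0.1458, 0.0541]
eef_rot: [3.141, -0.001, 0.897]
force: [0.2, 0.0, -0.4]
grip_width: 0.047
grip_force: 0.0
```

Emit:
carry_out([
  [[0,0,0],0],
  [[0,0,0],0],
  [[0,0,0],0],
  [[0,0,0],0],
  [[0,0,0],0],
  [[0,0,0],0],
], hand=1, force=12)

```text
time_s: 4.0
ee_pos: [0.5157, 0.1459, 0.0537]
eef_rot: [3.141, -0.0, 0.897]
force: [-2.2, -0.0, 4.6]
grip_width: 0.0219
grip_force: 12.0
```

```bash
python3 -c "
from h import *
go(pw(-.115,0),.052,51.5); print(pw(-.115,0))"
```

```text
shift [ 0.2555 -0.0012  0.0086] turn -0.0003 or -0.0003 t 4.0
[0.54741082 0.18600006]
```

Emit:
carry_out([
  [[0.015,0,0],0],
  [[0.04,0,0],0],
  [[0.07,0,0],0],
  [[0.1,0,0],0],
  [[0.13,0,0],0],
  [[0.16,0,0],0],
  [[0.185,0,0],0],
  [[0.205,0,0],0],
  [[0.22,0,0],0],
  [[0.23,0,0],0],
  [[0.24,0,0],0],
  [[0.245,0,0],0],
])

```text
time_s: 5.2
ee_pos: [0.546, 0.1836, 0.0537]
eef_rot: [3.141, 0.001, 0.897]
force: [-5.2, -6.6, 8.4]
grip_width: 0.0217
grip_force: 12.0
```

Emit:
carry_out([
  [[0.005,0,0],0],
  [[0.01,0,0],0],
  [[0.015,0,0],0],
  [[0.015,0,0],0],
])

```text
time_s: 5.6
ee_pos: [0.5479, 0.1858, 0.0537]
eef_rot: [3.142, 0.002, 0.897]
force: [-5.7, -6.8, 7.6]
grip_width: 0.0218
grip_force: 12.0
```

```bash
python3 -c "
from h import *
go(pw(-.115,0),.052,51.5); print(ctrl.get_obs()['force']@np.r_[ex,0])"
```

```text
shift [-0.0005 -0.0024  0.0087] turn -0.0004 or -0.0004 t 5.6
-8.82956551157347
```

Emit:
carry_out([
  [[0,0,0],0],
  [[0,0,0],0],
  [[0,0,0],0],
  [[0.008,0,0],0],
  [[0.015,0,0],0],
  [[0.015,0,0],0],
  [[0.015,0,0],0],
], force=25)

```text
time_s: 6.3
ee_pos: [0.5484, 0.1865, 0.0536]
eef_rot: [-3.14, 0.006, 0.896]
force: [-15.7, -18.4, 17.2]
grip_width: 0.0212
grip_force: 25.0
```

```bash
python3 - <<'E'
from h import *
np.set_printoptions(precision=4,suppress=True)
o=ctrl.get_obs(); print(o['force'],o['ee_pos'])
for n in ("scene","top"):
    K,oo,a=cam(n); im,d=camera(n); cv2.imwrite(f"pics/b_{n}.png",im); v,u=np.mgrid[:384,:512]
    X=np.stack([(u-K[0,2])/K[0,0]*d,(v-K[1,2])/K[1,1]*d,d],-1)@a.T+oo
    hsv=cv2.cvtColor(im,cv2.COLOR_BGR2HSV); g=(abs(hsv[...,0].astype(int)-65)<15)&(hsv[...,1]>100)&(np.hypot(X[...,0]-.61,X[...,1]-.265)<.07)&(X[...,2]>.08)&(X[...,2]<.12)
    print(n,g.sum(),cv2.minEnclosingCircle(X[g][:,:2].astype(np.float32)) if g.any() else 0)
    for q in("jar","shuttle","shuttle_handle"): print(q,[(r["location"],r["conf"]) for r in finder.pinpoint(n,q)])
E
```

```text
[-15.7349 -18.4244  17.2109] [0.5484 0.1865 0.0536]
scene 6 ((0.5988762378692627, 0.2541571259498596), 0.006650832481682301)
jar [([221.3, 265.6], 0.89), ([321.0, 291.3], 0.73), ([289.3, 205.2], 0.46)]
shuttle [([292.1, 206.7], 0.97)]
shuttle_handle [([287.8, 219.9], 0.96), ([292.1, 203.8], 0.48)]
top 196 ((0.6177672743797302, 0.27662354707717896), 0.03192637488245964)
jar [([264.2, 253.4], 0.81), ([234.7, 161.6], 0.56)]
shuttle [([234.3, 164.9], 0.62)]
shuttle_handle []
```

Emit:
carry_out([
  [[0,0,0],0],
  [[0,0,0],0],
  [[0,0,0],0],
  [[0,0,0],0],
  [[0,0,-0.06],0],
  [[0,0,-0.2],0],
  [[0,0,-0.33],0],
  [[-0.03,0.1,-0.33],0],
  [[-0.05,0.25,-0.33],0],
  [[-0.05,0.4,-0.33],0],
  [[-0.05,0.43,-0.33],0],
  [[-0.05,0.43,-0.33],0],
], hand=0)

```text
time_s: 7.9
ee_pos: [0.6111, 0.1271, 0.1197]
eef_rot: [-3.142, -0.0, 0.896]
force: [-1.1, -0.2, 0.3]
grip_width: 0.0468
grip_force: 0.0
```

```bash
python3 - <<'E'
from h import *
print(pw(-.125,-.088))
go(pw(-.125,-.088),.05,51.5)
E
```

```text
[0.61005519 0.12339269]
shift [-0.0176  0.0074  0.3485] turn -0.0005 or -0.0005 t 7.9
```

Emit:
carry_out([
  [[-0.016,0.008,0],0.005],
  [[-0.016,0.008,0.1],0.005],
  [[-0.016,0.008,0.2],0.005],
  [[-0.016,0.008,0.3],0.005],
  [[-0.016,0.008,0.345],0.005],
  [[-0.016,0.008,0.345],0.005],
])

```text
time_s: 8.5
ee_pos: [0.6092, 0.1243, 0.0497]
eef_rot: [-3.14, 0.001, 0.865]
force: [-0.4, -0.6, 1.0]
grip_width: 0.0468
grip_force: 0.0
```

Emit:
carry_out([
  [[0,0,0],0],
  [[0,0,0],0],
  [[0,0,0],0],
  [[0,0,0],0],
  [[0,0,0],0],
  [[0,0,0],0],
], hand=1, force=45)

```text
time_s: 9.1
ee_pos: [0.6102, 0.124, 0.0508]
eef_rot: [3.142, -0.0, 0.865]
force: [-2.8, 1.1, 4.4]
grip_width: 0.0146
grip_force: 45.0
```

```bash
python3 - <<'E'
from h import *
o=ctrl.get_obs(); print(o['qpos'],o['eef_rot'],o['force'],o['moment'])
go(pw(-.125,-.088),.05,51.5)
E
```

```text
[1.41514461e-01 6.16710067e-01 1.44166323e+00 2.24278828e-04
 1.08294525e+00 8.47182101e-01] [ 3.14155966e+00 -3.36606868e-04  8.65023593e-01] [-2.78197518  1.09878113  4.42404385] [ 0.1413931   0.48964305 -0.16822269]
shift [-0.0027  0.0012  0.0042] turn -0.0054 or -0.0054 t 9.1
```

Emit:
carry_out([
  [[0,0,0],0.01],
  [[0,0,0],0.028],
  [[0,0,0],0.046],
  [[0,0,0],0.064],
  [[0,0,0],0.082],
  [[0,0,0],0.1],
  [[0,0,0],0.118],
  [[0,0,0],0.136],
  [[0,0,0],0.152],
  [[0,0,0],0.168],
  [[0,0,0],0.182],
  [[0,0,0],0.192],
])

```text
time_s: 10.3
ee_pos: [0.6096, 0.1262, 0.0509]
eef_rot: [-3.139, 0.002, -0.343]
force: [-5.7, 15.4, 5.5]
grip_width: 0.0143
grip_force: 45.1
```

Emit:
carry_out([
  [[0,0,0],0.006],
  [[0,0,0],0.012],
  [[0,0,0],0.016],
  [[0,0,0],0.016],
  [[0,0,0],0.016],
])

```text
time_s: 10.8
ee_pos: [0.6097, 0.1264, 0.0508]
eef_rot: [-3.139, 0.002, -0.441]
force: [-4.4, 16.5, 4.5]
grip_width: 0.0144
grip_force: 45.0
```

```bash
python3 - <<'E'
from h import *
o=ctrl.get_obs(); print(o['qpos'],o['eef_rot'],o['force'],o['moment'],o['ee_pos'])
E
```

```text
[0.1441684  0.61669262 1.44169163 0.00375153 1.08315333 2.1537641 ] [-3.13879701e+00  1.78101174e-03 -4.40554563e-01] [-4.42703652 16.5126447   4.45720121] [3.09794863 1.11886801 0.1555888 ] [0.60970174 0.12640384 0.05084121]
```

Emit:
carry_out([
  [[0,0,0],0],
  [[0,0,0],0],
  [[0,0,0],0],
  [[0,0,0],0],
  [[0,0,-0.05],0],
  [[0,0,-0.2],0],
  [[0,0,-0.4],0],
  [[0,0,-0.6],0],
  [[0,0,-0.8],0],
  [[0,0,-1],0],
  [[0,0,-1],0],
], hand=0)

```text
time_s: 11.9
ee_pos: [0.6116, 0.1239, 0.2575]
eef_rot: [-3.136, -0.008, -0.442]
force: [-0.3, -0.2, -0.3]
grip_width: 0.0468
grip_force: 0.0
```

```bash
python3 - <<'E'
from h import *
for n in ("scene","top"):
    K,oo,a=cam(n); im,d=camera(n); cv2.imwrite(f"pics/c_{n}.png",im); v,u=np.mgrid[:384,:512]
    X=np.stack([(u-K[0,2])/K[0,0]*d,(v-K[1,2])/K[1,1]*d,d],-1)@a.T+oo
    m=(X[...,2]>.055)&(X[...,2]<.085)&(np.hypot(X[...,0]-.609,X[...,1]-.124)<.035); Y=X[m]
    if m.sum()>20:
        e=np.linalg.eigh(np.cov(Y[:,:2].T)); print(n,m.sum(),Y.mean(0),np.degrees(np.arctan2(e[1][1,1],e[1][0,1])))
a=cv2.imread('pics/c_scene.png')[130:290,200:400]; b=cv2.imread('pics/c_top.png')[110:220,190:330]
cv2.imwrite('pics/c.png',np.vstack([cv2.resize(a,(400,320),interpolation=3),cv2.resize(b,(400,280)[:2],interpolation=3)]))
go(P,.28,51.5)
E
```

```text
scene 179 [0.60947598 0.12170103 0.06622366] 155.19490802920373
top 119 [0.60809125 0.12472554 0.07084175] 155.07611266007413
shift [-0.2857 -0.707  -0.1422] turn -0.2134 or -0.2134 t 12.0
```

View pics/c.png

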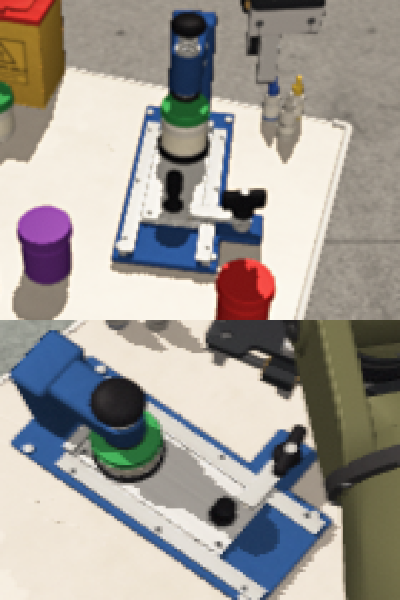

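The picture shows the shuttle home with the jar under the plunger, the strap over the plate and the knob bar turned across. The measured turn is about 1.3 rad. Next I press the plunger with closed fingers.

Emit:
carry_out([
  [[0,0,-0.06],0],
  [[-0.03,-0.1,-0.12],0],
  [[-0.1,-0.25,-0.14],0],
  [[-0.17,-0.42,-0.14],0],
  [[-0.24,-0.58,-0.14],0],
  [[-0.28,-0.69,-0.14],0],
  [[-0.285,-0.707,-0.14],0],
  [[-0.285,-0.707,-0.14],0],
  [[-0.285,-0.707,-0.14],0],
], hand=1, force=20)

```text
time_s: 12.9
ee_pos: [0.6192, 0.275, 0.2783]
eef_rot: [3.141, 0.0, -0.442]
force: [0.4, -0.3, 0.3]
grip_width: 0.0004
grip_force: 0.0
```

```bash
python3 - <<'E'
from h import *
go(P,.21,-25)
E
```

```text
shift [-0.0027 -0.0043  0.3416] turn -0.001 or -0.001 t 12.9
```

Emit:
carry_out([
  [[-0.003,-0.004,0.08],0],
  [[-0.003,-0.004,0.16],0],
  [[-0.003,-0.004,0.21],0],
  [[-0.003,-0.004,0.24],0],
  [[-0.003,-0.004,0.265],0],
  [[-0.003,-0.004,0.29],0],
  [[-0.003,-0.004,0.31],0],
  [[-0.003,-0.004,0.325],0],
  [[-0.003,-0.004,0.335],0],
  [[-0.003,-0.004,0.342],0],
  [[-0.003,-0.004,0.345],0],
  [[-0.003,-0.004,0.345],0],
])

```text
time_s: 14.1
ee_pos: [0.6193, 0.2766, 0.2116]
eef_rot: [-3.14, -0.002, -0.442]
force: [-4.4, -4.4, 11.3]
grip_width: 0.0002
grip_force: 5.9
```

Emit:
carry_out([
  [[0,0,0.01],0],
  [[0,0,0.018],0],
  [[0,0,0.018],0],
  [[0,0,0.018],0],
  [[0,0,0.018],0],
])

```text
time_s: 14.6
ee_pos: [0.6194, 0.2766, 0.2101]
eef_rot: [-3.139, -0.004, -0.442]
force: [-10.2, -7.8, 24.5]
grip_width: 0.0007
grip_force: 12.0
```

Emit:
carry_out([
  [[0,0,0.006],0],
  [[0,0,0.01],0],
  [[0,0,0.01],0],
  [[0,0,0.01],0],
  [[0,0,0.01],0],
])

```text
time_s: 15.1
ee_pos: [0.6195, 0.2767, 0.2099]
eef_rot: [-3.138, -0.005, -0.442]
force: [-14.7, -9.4, 34.9]
grip_width: 0.0007
grip_force: 17.6
```

Emit:
carry_out([
  [[0,0,-0.04],0],
  [[0,0,-0.1],0],
  [[0,0,-0.17],0],
  [[0,0,-0.3],0],
  [[0,0,-0.45],0],
  [[0.05,0.2,-0.5],0],
  [[0.1,0.4,-0.5],0],
  [[0.15,0.6,-0.5],0],
  [[0.2,0.8,-0.5],0],
  [[0.2,0.8,-0.5],0],
  [[0.2,0.8,-0.5],0],
])

```text
time_s: 16.2
ee_pos: [0.5867, 0.115, 0.3045]
eef_rot: [-3.141, -0.0, -0.443]
force: [-0.7, 0.2, -0.0]
grip_width: 0.0003
grip_force: 0.0
```

```bash
python3 - <<'E'
from h import *
np.set_printoptions(precision=4,suppress=True)
for n in ("scene","top"):
    K,oo,a=cam(n); im,d=camera(n); cv2.imwrite(f"pics/d_{n}.png",im); v,u=np.mgrid[:384,:512]
    X=np.stack([(u-K[0,2])/K[0,0]*d,(v-K[1,2])/K[1,1]*d,d],-1)@a.T+oo
    hsv=cv2.cvtColor(im,cv2.COLOR_BGR2HSV); g=(abs(hsv[...,0].astype(int)-65)<15)&(hsv[...,1]>100)&(np.hypot(X[...,0]-.619,X[...,1]-.276)<.06)&(X[...,2]>.06)&(X[...,2]<.12)
    print(n,"lid z",np.percentile(X[g][:,2],[20,50,80]),cv2.minEnclosingCircle(X[g][:,:2].astype(np.float32)))
    m=(np.hypot(X[...,0]-.619,X[...,1]-.276)<.02)&(X[...,2]>.19)&(X[...,2]<.26); print("plunger z",np.median(X[m][:,2]),X[m].mean(0))
    m=(X[...,2]>.055)&(X[...,2]<.085)&(np.hypot(X[...,0]-.609,X[...,1]-.124)<.035); Y=X[m]
    if m.sum()>20:
        e=np.linalg.eigh(np.cov(Y[:,:2].T)); print("knob",np.degrees(np.arctan2(e[1][1,1],e[1][0,1])))
    m=(X[...,2]>.055)&(X[...,2]<.095)&(np.hypot(*(X[...,:2]-pw(-.115,0)).transpose(2,0,1))<.022)
    if m.any(): print("handle",cv2.minEnclosingCircle(X[m][:,:2].astype(np.float32)),pw(-.115,0))
a=cv2.imread('pics/d_scene.png')[130:290,200:400]; b=cv2.imread('pics/d_top.png')[110:220,190:330]
cv2.imwrite('pics/d.png',np.vstack([cv2.resize(a,(400,320),interpolation=3),cv2.resize(b,(400,280),interpolation=3)]))
print(ctrl.get_obs()['ee_pos'])
E
```

```text
scene lid z [0.0887 0.0924 0.094 ] ((0.6201044917106628, 0.274485319852829), 0.032420914620161057)
plunger z 0.2273261004224772 [0.6158 0.2715 0.2203]
knob 155.1550536768531
handle ((0.5490018129348755, 0.18580162525177002), 0.011794324032962322) [0.5474 0.186 ]
top lid z [0.092  0.0939 0.0956] ((0.6172457933425903, 0.27604517340660095), 0.03239435330033302)
plunger z 0.23134108520295404 [0.6181 0.2758 0.2313]
knob 154.92727311419873
handle ((0.5484437942504883, 0.1860337257385254), 0.01129290834069252) [0.5474 0.186 ]
[0.5868 0.1163 0.3039]
```

View pics/d.png

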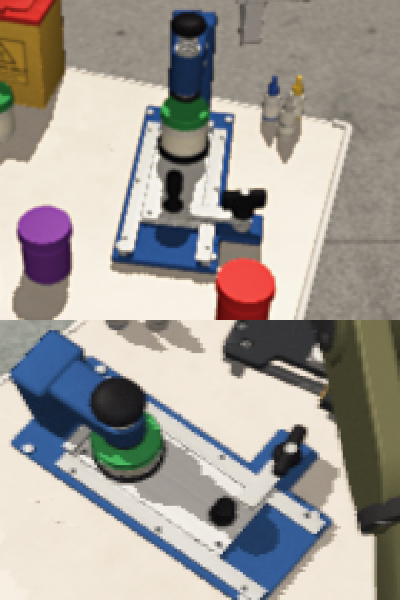

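The lid top is now at z = 94 mm (100 mm before), so it is home. The plunger is back up at 231 mm, the shuttle is home, the clamp is tight and the jar is upright. The gripper is clear of everything, so I hand in.

```bash
python3 -c "
from station import ctrl
print(ctrl.hand_in())"
```

```text
the job is handed in; nothing more can be done
None
```

I closed the jar and handed the job in at about 16 s, though the hand-in returned no verdict: by the camera the shuttle is home, the knob is at about 1.3 rad, the lid is snapped down 6 mm, the plunger is back up, and I saw no sign of the other jars or cups being disturbed, though I did not re-measure them.

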